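# Click the stop turret of a cigar trimming jig to its fourth length and load it

## Robot

A 6-joint arm with a two-finger parallel gripper is mounted at the origin on a cart in front of the work surface, level with it; the furniture and walls round the work are solid. World frame = base frame: x ahead of the robot, y to its left, z up, the work surface at z = 0. Lengths are in m, angles in rad, forces in N, time in s.
With the tool pointing down it reaches from about 0.4 to 0.825 m from the base axis. Payload 7 kg.
Tool frame: the origin (TCP) lies midway between the tips of the shut fingers; the grasp point (between the pads) lies 19 mm behind it; z points along the fingers, x is the direction in which the jaws open and shut, and the axes are right-handed (so a half turn about z gives the same grasp; the last joint's range is limited). The gripper opens to 88 mm and grips with 3 to 60 N. Pads are 19 mm wide; open, the fingers measure 130 mm over their backs; the gripper's body (78 mm by 193 mm) begins 47 mm behind the grasp point.
Start: joints at [1.549, 0.359, 0.012, 0, -1.224, -0.288], TCP at [0.206, 0.643, 0.19] pointing down, gripper open.
Joint ranges: [-3.07, 3.07], [-1.43, 2.12], [-1.02, 1.25], [-3.03, 1.67], [-3.05, -0], [-3.03, 3.03]. Speed limits (rad/s): [2.39, 2.39, 3.01, 3.14, 3.14, 3.14].

## Interface

Orientations are given as [roll, pitch, yaw] about the fixed x, y, z axes, in that order (R = Rz(yaw) Ry(pitch) Rx(roll)).
In Python, from station import status, eyes, workorder gives the robot as it stands.
- The arm moves only by the shell command python3 -m jog 'ROWS' [OPENING] [FORCE]. ROWS is JSON, a list of rows, each a list of 6 numbers: the shift along the world's x, y, z in mm, then the turn, a rotation vector about the world's x, y, z in rad. A call has 1 to 12 rows; each row shifts and turns the pose as measured when the row begins; what a row does not reach is not made up. A row lasts 1/10 s, in which the tool goes at most 50 mm and 8.59 degrees, less where a joint would pass 70% of its speed; a pose out of reach is approached as far as the arm can. A call with a gripper value outside its range is refused whole. OPENING is the opening, from 0 (shut) to 1 (fully open), set as the call begins (- or left out, the last holds). The fingers move at their own pace and stop on an object; FORCE is the grip in N (left out, the last holds). Time passes only in rows, so rows that do not move let the fingers close. It gives the time, the measured TCP pose, the force and the opening at its end, in the units of the state.
- status.get_state(): the state, without advancing time (a new reading comes with each control period).
- eyes.grab_frame(name): name is "side" or "top" or "wrist"; returns the picture (384x512x3 uint8, blue, green, red); there is no depth.
- eyes.calibration(name): a dict with "camera_matrix" (3x3 intrinsics, pixels), "cam_to_world" (4x4, takes a point from camera to world coordinates); the wrist camera has in their place "hand_eye" (4x4, takes a point from camera to tool coordinates, whose origin is the TCP and whose axes are the tool frame's). Camera axes: x right, y up, looking along -z (the intrinsics and any distortion apply to the point x, -y, -z); pixel columns grow to the right and rows downward; lengths in m; the calibration is good to about 2 mm. A picture is of the moment at which its call begins: read the wrist's pose just before it. calibration takes no time and is no camera call.
- workorder.job_done(): hands the job in, once; it reports no verdict.
The state is a dict: "t": time; "q": joint angles; "qd": joint speeds; "joint_efforts": joint torques, N m; "eef_pos": TCP position; "ee_rot": TCP orientation; "force": force on the tool from outside, world axes, zero at the start; "moment": the same for the moment, N m; "width": finger opening in m.
Only numpy, scipy, OpenCV 4.12 (cv2) and the standard library are available. Lean on these libraries where they do the work, as an engineer would, in place of code of your own. Each camera call takes 0.05 s, during which the arm holds its last target. There are 200 camera calls.

## Task

Set the trimming jig to its fourth length and load it. With a fingertip against the upright brass post, push the stop turret round, click by click, until the fourth-longest of its eight stop rods (the longest is the first; going counter-clockwise round the turret, seen from above, each is a little shorter, so it is the third one on from the longest) points straight along the trough at the cigar. Then push the cigar along the trough by its far end until its other end rests against that rod. Push gently, do not grip or lift anything, and leave the things lying around where they are.

Things in the scene. Friction and masses are not known exactly. Their poses are not given: they have to be found in the camera images.
- jig: steel trimming jig on a wooden base board screwed to the table. Origin: on the table under the turret's upright axis; x runs from there along the middle of the trough, z is up. Board 120 mm wide, 12 mm high, from x = -62 to 248 mm; bare beyond x = 200 mm. At x = 169 to 191 mm blade-guide cheeks 54 mm high stand at both sides of the trough, 39 mm apart.
- turret (a joint): angle of the turret, rad, growing counter-clockwise from above, endless both ways. At 0 the longest rod points along the trough (jig +x), at -pi/4 the second, at -pi/2 the third, at -3pi/4 (= +5pi/4) the fourth. A spring plunger makes it rest every pi/4; pushed past halfway it snaps on by itself. Starts in one of five clicks, never the third, fourth or fifth rod. Takes 2 to 4 N at the post.
- finger_post (a point): upright round brass post on the turret's crank arm, 35 mm from the turret axis, above the longest rod; 13 mm across, from z = 43 to 73 mm over the table, free on all sides above the arm (arm top z = 43 mm, nut on the axis z = 48 mm). The point lies on its centre line at z = 60 mm.
- longest_tip (a point): end of the longest of the turret's eight stop rods, on its centre line, 66 mm from the turret axis. The rods are 8 mm thick, level, at z = 26.5 mm, 45 degrees apart; counted counter-clockwise from above each is 5 mm shorter than the one before (66, 61, 56, 51, 46, 41, 36, 31 mm).
- fourth_tip (a point): end of the fourth-longest stop rod, on its centre line, 51 mm from the turret axis
- trough_mouth (a point): trough: middle of its floor at the end nearest the turret (jig x = 80 mm, z = 15 mm). It runs on to x = 200 mm; walls 10 mm high, 27 mm apart inside, 43 mm outside.
- cigar: finished cigar, 156 mm long, 23 mm thick, about 16 to 25 g, lying in the trough and free to slide along it. Its origin is under its middle; its y axis runs along it towards the turret. Its far end overhangs the trough's end by 32 to 57 mm at the start.
- cigar_head (a point): middle of the cigar's end face nearest the turret, 11.5 mm above the trough floor
- cigar_foot (a point): middle of the cigar's end face farthest from the turret, the one to push on, 11.5 mm above the trough floor level (z = 26.5 mm)
- punch: small brass cap punch, a 21 mm round 49 mm tall piece standing beside the jig; origin under its centre; bystander
- gauge_board: wooden ring gauge, a flat 170 x 55 x 10 mm board with holes, lying beside the jig; origin under its centre; bystander
- leaf_knife: crescent leaf knife with a wooden back, 53 x 128 x 11 mm, lying near the turret; origin under its centre; bystander
- brush: thin gum brush, 161 mm long and 11 mm thick, lying along the jig; origin under its middle; bystander
- pencil: pencil, 112 mm long and 7 mm thick, lying near the turret; origin under its middle; bystander
- jar: glass gum jar, 51 mm across and 65 mm tall, standing beyond the jig; origin under its centre; bystander
- lid: round jar lid, 42 mm across and 12 mm high, lying on the table; origin under its centre; bystander

How it is judged:
By the outcome, as a careful person would: the job done as asked, in the order asked, and still so for the second after the job is handed in, with the robot touching nothing.
It also fails if it takes over 58 s, if anything falls off the work surface, if the arm or the gripper's body presses on something with over 40 N, if the wrist force passes 120 N, or if a joint passes its speed limit or range.

## Working session

There is one attempt and no reset: what is moved stays moved. The work goes in short steps, Python scripts to look and compute and a shell command to move; the robot and the scene stay as the last step left them, time stands still between calls to the robot, and variables do not carry over. Pictures are saved under pics/ and viewed, about 8 in all and at most 12, crops included, and the job is handed in when it is done.

```bash
mkdir -p pics; cat > h.py <<'E'
import numpy as np, cv2
from station import status, eyes, workorder
from scipy.spatial.transform import Rotation as R
def T(name,st=None):
    c=eyes.calibration(name); K=np.array(c["camera_matrix"])
    if "cam_to_world" in c: M=np.array(c["cam_to_world"])
    else:
        st=st or status.get_state(); W=np.eye(4); W[:3,:3]=R.from_euler('xyz',st["ee_rot"]).as_matrix(); W[:3,3]=st["eef_pos"]; M=W@np.array(c["hand_eye"])
    return K,M,c
def ray(name,u,v,st=None):
    K,M,c=T(name,st); d=np.linalg.inv(K)@[u,v,1]; d=M[:3,:3]@[d[0],-d[1],-d[2]]
    return M[:3,3],d/np.linalg.norm(d)
def atz(name,u,v,z,st=None):
    o,d=ray(name,u,v,st); return o+d*(z-o[2])/d[2]
def proj(name,p,st=None):
    K,M,c=T(name,st); q=M[:3,:3].T@(np.array(p)-M[:3,3]); w=K@[q[0],-q[1],-q[2]]; return w[:2]/w[2]
def tri(a,b):
    # a,b: (origin,dir)
    A=sum(np.eye(3)-np.outer(d,d) for o,d in (a,b)); y=sum((np.eye(3)-np.outer(d,d))@o for o,d in (a,b)); return np.linalg.solve(A,y)
E
python3 - <<'E'
from h import *
print(status.get_state())
for n in("side","top","wrist"):
    im=eyes.grab_frame(n); cv2.imwrite(f"pics/{n}0.png",im); print(n,eyes.calibration(n))
a=[cv2.imread(f"pics/{n}0.png") for n in("side","top")]
cv2.imwrite("pics/s.png",cv2.resize(a[0],(800,600))); cv2.imwrite("pics/t.png",cv2.resize(a[1],(800,600)))
E
```

```text
{'t': 0.0, 'q': array([ 1.54907191e+00,  3.59400667e-01,  1.10456225e-02, -3.16397434e-04,
       -1.22408253e+00, -2.88070176e-01]), 'qd': array([ 0.00116598,  0.00128584, -0.00029868, -0.00022213, -0.00029882,
        0.00088607]), 'joint_efforts': array([-1.27164363e-03, -5.82710016e+01,  2.93047893e+01,  6.99743852e+00,
        6.81135280e-03, -1.60322097e-04]), 'eef_pos': array([0.20567836, 0.64232789, 0.18941414]), 'ee_rot': array([-3.14141151e+00, -1.65812069e-03, -1.88069882e+00]), 'force': array([ 0.23553215,  0.37471036, -0.35470041]), 'moment': array([ 0.0047242 , -0.03393382,  0.01098481]), 'width': 0.08738070372990686}
side {'camera_matrix': array([[430.39082879,   0.        , 257.44959157],
       [  0.        , 430.39082879, 197.02862191],
       [  0.        ,   0.        ,   1.        ]]), 'cam_to_world': array([[ 0.97469291,  0.14558861, -0.16963985,  0.41691858],
       [-0.22342947,  0.60973369, -0.76046308, -0.43768255],
       [-0.00727963,  0.77912052,  0.62683189,  0.60953654],
       [ 0.        ,  0.        ,  0.        ,  1.        ]])}
top {'camera_matrix'
[... 251 characters left out ...]
24,  0.03787142, -0.01491921,  0.18851444],
       [-0.00565528,  0.23381311,  0.97226511,  0.9096275 ],
       [ 0.        ,  0.        ,  0.        ,  1.        ]])}
wrist {'camera_matrix': array([[301.39598802,   0.        , 252.74537529],
       [  0.        , 301.39598802, 188.768836  ],
       [  0.        ,   0.        ,   1.        ]]), 'hand_eye': array([[ 9.99999298e-01, -1.44784318e-05,  1.18474198e-03,
         8.22232623e-04],
       [ 3.31343191e-04, -9.56611682e-01, -2.91365715e-01,
        -7.97236520e-02],
       [ 1.13755654e-03,  2.91365903e-01, -9.56611006e-01,
        -1.94535038e-01],
       [ 0.00000000e+00,  0.00000000e+00,  0.00000000e+00,
         1.00000000e+00]])}
```

View pics/t.png

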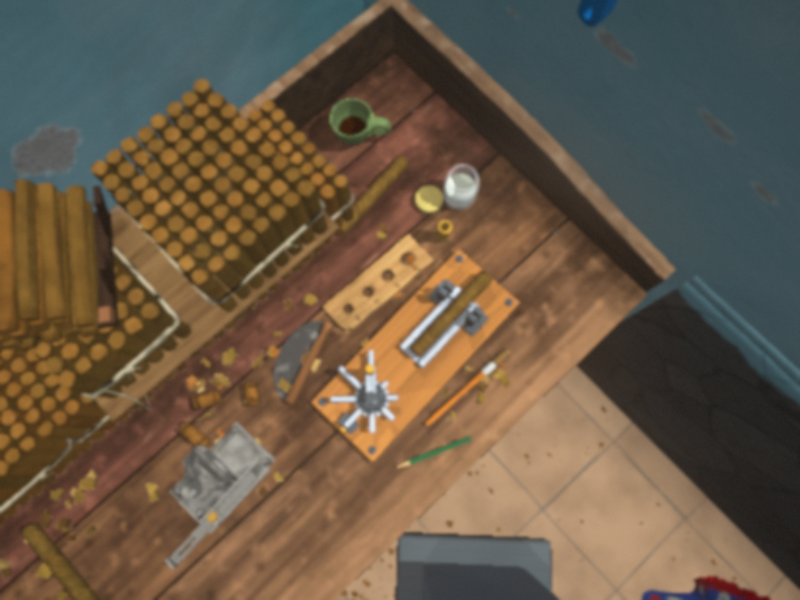

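View pics/s.png

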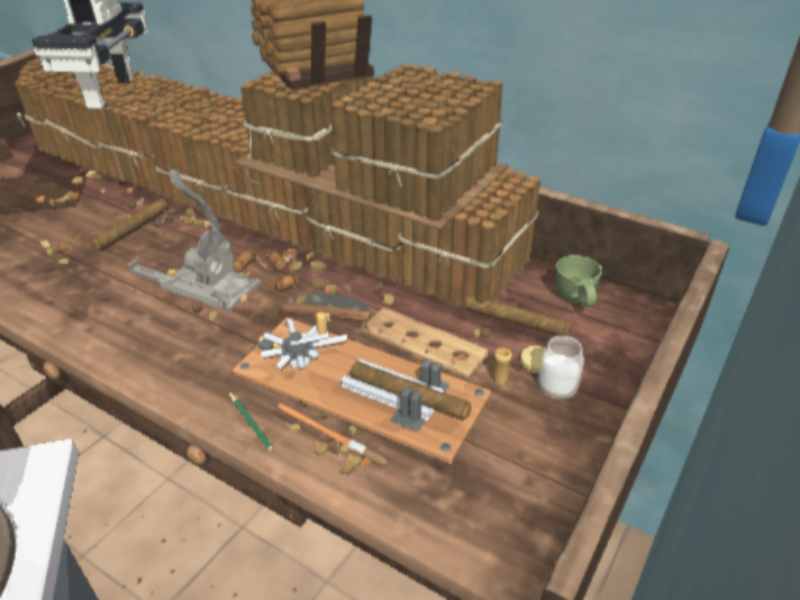

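The top view shows the turret at about (371,398), the brass post at about (370,369), and the trough running up-right to (485,277). In the side view the turret is at about (297,345) and the post at about (322,322). I'll enlarge both.

```bash
python3 - <<'E'
import cv2,numpy as np
t=cv2.imread("pics/top0.png")[155:300,190:340]; s=cv2.imread("pics/side0.png")[190:300,140:320]
cv2.imwrite("pics/tc.png",cv2.resize(t,None,fx=4,fy=4,interpolation=cv2.INTER_CUBIC)); cv2.imwrite("pics/sc.png",cv2.resize(s,None,fx=4,fy=4,interpolation=cv2.INTER_CUBIC))
E
```

```text
(no output)
```

View pics/tc.png

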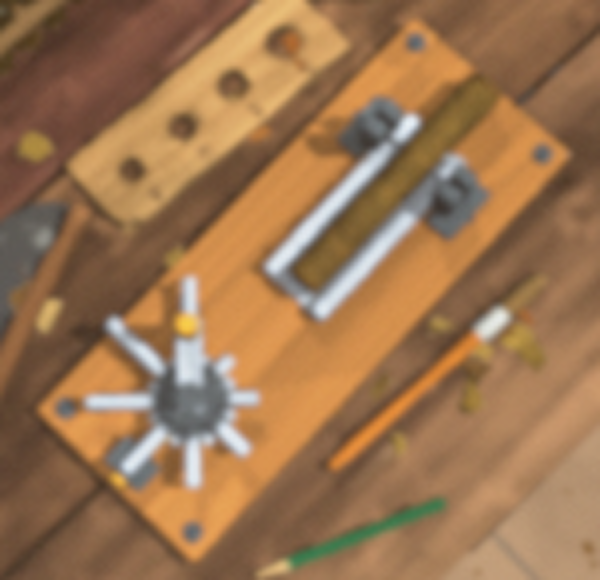

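View pics/sc.png

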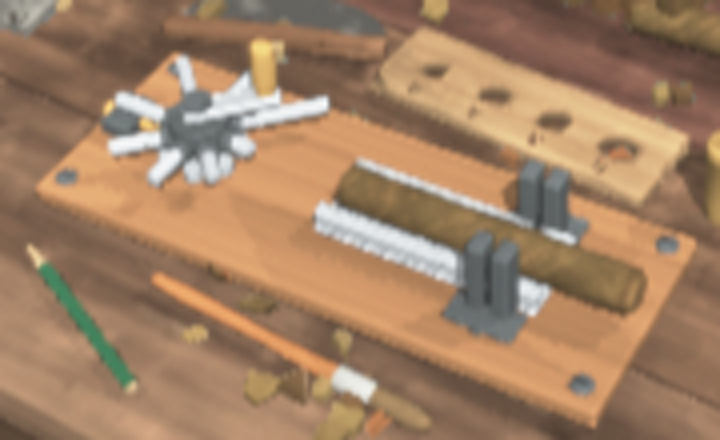

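```bash
python3 - <<'E'
from h import *
t=lambda u,v:(190+u/4-.375,155+v/4-.375); s=lambda u,v:(140+u/4-.375,190+v/4-.375)
c=[atz("top",*t(*p),.012) for p in[(38,408),(195,562),(572,155),(415,18)]]
c2=[atz("side",*s(*p),.012) for p in[(38,190),(595,425),(695,240),(175,53)]]
print("top corners",np.round(c,4),"\nside (right-front? etc)",np.round(c2,4))
c=np.array(c)
x=(c[2]-c[1]+c[3]-c[0]);L=np.linalg.norm(x)/2;x/=2*L;print("len",L,np.linalg.norm(c[1]-c[0]),"yaw",np.degrees(np.arctan2(x[1],x[0])))
O=c.mean(0)-x*.093;O[2]=0;y=np.cross([0,0,1],x);print("origin",O,x)
tp=lambda a,b:tri(ray("top",*t(*a)),ray("side",*s(*b)))
f=lambda p:np.round(1000*np.array([(p-O)@x,(p-O)@y,p[2]]),1)
P=tp((187,323),(263,45));print("posttop",P,f(P),np.degrees(np.arctan2((P-O)@y,(P-O)@x)))
for n,a,b in[("longtip",(190,280),(326,103)),("nut",(190,400),(195,103)),("mouth wall L",(270,270),(362,163)),("mouth wall R",(318,315),(320,213))]:
    p=tp(a,b);print(n,p,f(p))
for n,uv,z in[("nut",(190,395),.048),("footedge",(487,85),.0265+.006),("head",(305,275),.0265+.005),("mouthL",(270,270),.025),("mouthR",(318,315),.025),("cheek",(378,122),.054),("cheekR",(455,195),.054)]:
    p=atz("top",*t(*uv),z);print(n,p.round(4),f(p))
for n,uv,z in[("foot",(633,292),.0265)]:
    p=atz("side",*s(*uv),z);print(n,p.round(4),f(p))
E
```

```text
top corners [[0.4195 0.3096 0.012 ]
 [0.3415 0.2201 0.012 ]
 [0.5728 0.018  0.012 ]
 [0.6506 0.1078 0.012 ]] 
side (right-front? etc) [[0.3405 0.2132 0.012 ]
 [0.5698 0.0102 0.012 ]
 [0.6471 0.1052 0.012 ]
 [0.4168 0.3049 0.012 ]]
len 0.30701980531398443 0.1186455401691362 yaw -41.13820906937106
origin [0.4260669  0.22506833 0.        ] [ 0.75312484 -0.65787763  0.        ]
posttop [0.46060635 0.22782904 0.07106867] [24.2 24.8 71.1] 45.708103003132585
longtip [0.48987179 0.2294624  0.02574894] [45.2 45.3 25.7]
nut [0.42374206 0.22559725 0.04233658] [-2.1 -1.1 42.3]
mouth wall L [0.4993531  0.18599394 0.02067726] [80.9 18.8 20.7]
mouth wall R [0.47478579 0.15873274 0.0182303 ] [ 80.3 -17.9  18.2]
nut [0.4267 0.2255 0.048 ] [ 0.1  0.7 48. ]
footedge [0.6061 0.0689 0.0325] [238.3   0.9  32.5]
head [0.4953 0.1669 0.0315] [90.4  1.7 31.5]
mouthL [0.4983 0.186  0.025 ] [80.1 18.1 25. ]
mouthR [0.4746 0.159  0.025 ] [ 80.  -17.8  25. ]
cheek [0.5768 0.1306 0.054 ] [175.6  28.   54. ]
cheekR [0.538  0.0886 0.054 ] [174.1 -29.1  54. ]
foot [0.6036 0.0674 0.0265] [237.4  -1.9  26.5]
```

Both views agree on the turret: the post is at about +45° in the jig frame, so it needs 4 clicks either way. Before moving I'll check how much room the pile leaves along the path.

```bash
python3 - <<'E'
from h import *
k=1.5625
for a,b in[((345,190),(437,125)),((225,305),(340,97)),((95,165),(400,68))]:
    print("pile top corner",tri(ray("top",a[0]/k,a[1]/k),ray("side",b[0]/k,b[1]/k)).round(3))
# lower pile front edge
for a,b in[((180,320),(250,122))]:
    print(tri(ray("top",a[0]/k,a[1]/k),ray("side",b[0]/k,b[1]/k)).round(3))
for f in np.linspace(0,1,6):
    p=np.array([.206,.643,0])*(1-f)+np.array([.43,.25,0])*f
    for z in(.0,.12): p[2]=z; print(p.round(2),(proj("top",p)*k).round(),(proj("side",p)*k).round())
c=cv2.imread("pics/wrist0.png"); cv2.imwrite("pics/w0.png",c)
E
```

```text
pile top corner [0.613 0.251 0.297]
pile top corner [0.505 0.365 0.292]
pile top corner [0.639 0.529 0.267]
[0.442 0.411 0.264]
[0.21 0.64 0.  ] [ 54. 552.] [147. 220.]
[0.21 0.64 0.12] [ -0. 567.] [129. 156.]
[0.25 0.56 0.  ] [117. 519.] [172. 240.]
[0.25 0.56 0.12] [ 73. 529.] [155. 175.]
[0.3  0.49 0.  ] [178. 487.] [200. 263.]
[0.3  0.49 0.12] [145. 493.] [184. 196.]
[0.34 0.41 0.  ] [238. 456.] [230. 289.]
[0.34 0.41 0.12] [214. 457.] [216. 220.]
[0.39 0.33 0.  ] [297. 426.] [264. 316.]
[0.39 0.33 0.12] [282. 421.] [251. 246.]
[0.43 0.25 0.  ] [355. 396.] [301. 348.]
[0.43 0.25 0.12] [349. 387.] [291. 276.]
```

View pics/w0.png

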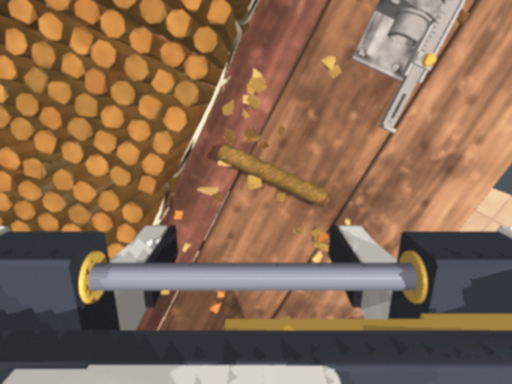

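The wrist view shows only the low pile at left and the table, with clear space ahead. The tall pile's edge is at about y = +148 mm in the jig frame, so I'll keep the gripper's long axis along the jig (yaw about -221°) with the camera away from the pile. First I move off the pile and shut the gripper.

```bash
python3 -m jog '[[0,-40,10,0,0,0],[0,-44,10,0,0,0],[0,-44,10,0,0,0],[0,-44,10,0,0,0],[0,-44,10,0,0,0],[10,-10,0,0,0,-0.14],[0,0,0,0,0,-0.14],[0,0,0,0,0,-0.14],[0,0,0,0,0,-0.14],[0,0,0,0,0,-0.14],[0,0,0,0,0,-0.14],[0,0,0,0,0,-0.14]]' 0 10
python3 -m jog '[[25,-25,0,0,0,-0.14],[30,-25,0,0,0,-0.14],[30,-25,0,0,0,-0.14],[30,-25,0,0,0,-0.14],[25,-25,0,0,0,-0.14],[20,-20,0,0,0,-0.14],[20,-20,0,0,0,-0.14],[0,0,0,0,0,0]]'
```

```text
t: 1.35
eef_pos: [0.2149, 0.404, 0.2362]
ee_rot: [3.141, -0.008, -2.897]
force: [-0.0, -0.4, 0.0]
width: 0.0017
t: 2.15
eef_pos: [0.3989, 0.2316, 0.2353]
ee_rot: [3.141, -0.008, 2.363]
force: [-0.2, 0.5, 0.3]
width: 0.0005
```

```bash
python3 - <<'E'
from h import *
st=status.get_state(); im=eyes.grab_frame("wrist"); np.save("st1.npy",st,allow_pickle=True); cv2.imwrite("pics/w1r.png",im)
cv2.imwrite("pics/w1.png",cv2.resize(im,(800,600),interpolation=cv2.INTER_CUBIC))
E
```

```text
(no output)
```

View pics/w1.png

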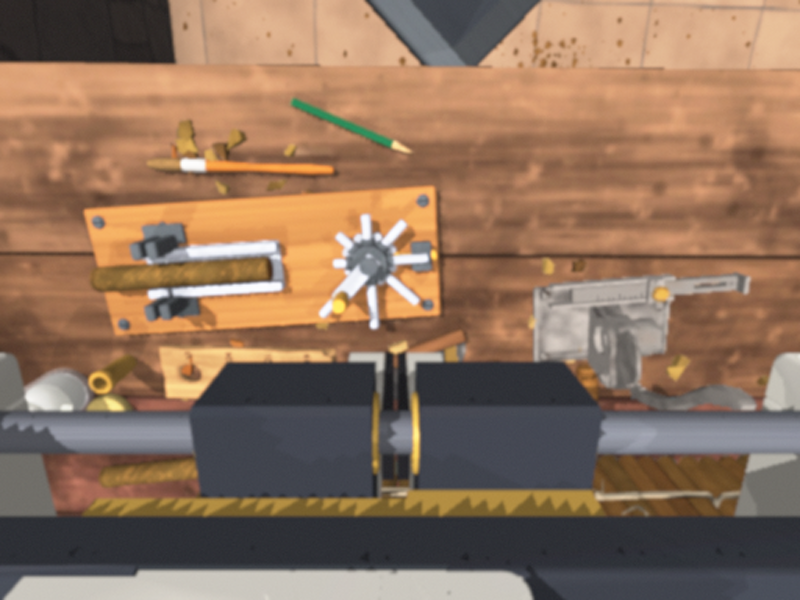

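The wrist view shows the board corners at (84,210), (435,186), (440,316) and (115,334), the nut at (370,262), the post top at (338,300), the cigar from (93,277) to (270,268), and the shut fingertips at (397,355).

```bash
python3 - <<'E'
from h import *
st=np.load("st1.npy",allow_pickle=True).item(); k=1.5625
w=lambda u,v:((u+.5)/k-.5,(v+.5)/k-.5)
t=lambda u,v:(190+u/4-.375,155+v/4-.375); s=lambda u,v:(140+u/4-.375,190+v/4-.375)
A=lambda u,v,z:atz("wrist",*w(u,v),z,st)
c=np.array([A(435,186,.012),A(84,210,.012),A(115,334,.012),A(440,316,.012)]) # (-x,-y),(x,-y),(x,y),(-x,y)
x=(c[1]-c[0])/1+(c[2]-c[3]);x[2]=0;L=np.linalg.norm(x)/2;x/=2*L;y=np.cross([0,0,1],x)
print(c.round(4),L,np.linalg.norm(c[3]-c[0]),"yaw",np.degrees(np.arctan2(x[1],x[0])))
O=c.mean(0)-x*.093;O[2]=0;print("O",O)
f=lambda p:np.round(1000*np.array([(p-O)@x,(p-O)@y,p[2]]),1)
for n,u,v,z in[("nut",370,262,.048),("posttop",338,299,.073),("tip",325,314,.0265),("foot",93,277,.027),("head",270,268,.03),("mouthL",283,291,.025),("mouthR",280,244,.025)]:
    p=A(u,v,z);print(n,p.round(4),f(p))
pt=ray("wrist",*w(338,299),st)
for nm,q in(("top",t(187,323)),("side",s(263,45))):print("post tri",nm,tri(pt,ray(nm,*q)).round(4))
pt=ray("wrist",*w(370,262),st)
for nm,q in(("top",t(190,397)),("side",s(195,103))):print("nut tri",nm,tri(pt,ray(nm,*q)).round(4))
print("tcp px",proj("wrist",st["eef_pos"],st)*k)
E
```

```text
[[0.3384 0.2207 0.012 ]
 [0.571  0.0197 0.012 ]
 [0.648  0.1073 0.012 ]
 [0.4169 0.3112 0.012 ]] 0.3077743398150078 0.11981243191756902 yaw -41.12388782444586
O [0.42347991 0.22586317 0.        ]
nut [0.4195 0.2235 0.048 ] [-1.5 -4.4 48. ]
posttop [0.4541 0.2234 0.073 ] [24.6 18.3 73. ]
tip [0.4871 0.2315 0.0265] [44.2 46.1 26.5]
foot [0.6063 0.0644 0.027 ] [243.9  -1.4  27. ]
head [0.4887 0.1684 0.03  ] [86.9 -0.4 30. ]
mouthL [0.4983 0.1904 0.025 ] [79.6 22.5 25. ]
mouthR [0.4681 0.1604 0.025 ] [ 76.7 -20.   25. ]
post tri top [0.4667 0.2295 0.0314]
post tri side [0.457  0.2241 0.0726]
nut tri top [0.4285 0.2282 0.0057]
nut tri side [0.4217 0.2245 0.0427]
tcp px [396.90656753 337.96911915]
```

Estimates from all three cameras agree to within a few millimetres: jig origin ≈ (0.424, 0.224), yaw −41.1°, cigar foot at jig x ≈ 240. The post is at about jig (25, 25). I'll go to jig (30, 58) and descend on the far side of the post.

```bash
cat >> h.py <<'E'
O=np.array([.424,.224,0]);ya=np.radians(-41.12);X=np.array([np.cos(ya),np.sin(ya),0]);Y=np.array([-X[1],X[0],0])
def J(p): p=np.array(p)-O; return np.round(1000*np.array([p@X,p@Y,p[2]]),1)
def Wd(dx,dy): return np.round(dx*X+dy*Y,1)
E
python3 -m jog '[[22,4,-15,0,0,0.03],[22,4,-20,0,0,0.03],[22,4,-20,0,0,0],[20,4,-25,0,0,0],[0,0,-25,0,0,0],[0,0,-25,0,0,0],[0,0,-20,0,0,0],[0,0,0,0,0,0]]'
python3 -c "
from h import *
s=status.get_state();print(J(s['eef_pos']),s['ee_rot'],s['force'],'unit y',Wd(0,10),'unit x',Wd(10,0))"
```

```text
t: 3.0
eef_pos: [0.4847, 0.2534, 0.0806]
ee_rot: [3.137, -0.01, 2.447]
force: [-0.7, -1.1, 0.2]
width: 0.0005
[26.4 62.  80.6] [ 3.1367238  -0.0099371   2.44725331] [-0.66547287 -1.09008963  0.18340551] unit y [6.6 7.5 0. ] unit x [ 7.5 -6.6  0. ]
```

```bash
python3 -m jog '[[3,-3,-13,0,0,-0.02],[0,0,-12,0,0,0],[0,0,0,0,0,0]]'; python3 -m jog '[[-3.3,-3.8,0,0,0,0],[-3.3,-3.8,0,0,0,0],[-3.3,-3.8,0,0,0,0],[0,0,0,0,0,0]]'
python3 -c "
from h import *
s=status.get_state();print(J(s['eef_pos']),s['ee_rot'],s['force'])"
python3 -m jog '[[-3.3,-3.8,0,0,0,0],[0,0,0,0,0,0]]'; python3 -m jog '[[-3.3,-3.8,0,0,0,0],[0,0,0,0,0,0]]'
python3 -c "
from h import *
s=status.get_state();print(J(s['eef_pos']),s['ee_rot'],s['force'])"
```

```text
t: 3.3
eef_pos: [0.4881, 0.2521, 0.0557]
ee_rot: [3.134, -0.01, 2.429]
force: [-0.6, 0.2, 0.3]
width: 0.0001
t: 3.7
eef_pos: [0.4781, 0.2403, 0.0575]
ee_rot: [3.132, -0.009, 2.43]
force: [0.1, 0.2, 0.0]
width: 0.0007
[30.  47.9 57.5] [ 3.13158946 -0.0091116   2.42993637] [0.10811197 0.15161321 0.00409769]
t: 3.9
eef_pos: [0.4747, 0.2363, 0.0583]
ee_rot: [3.13, -0.009, 2.43]
force: [1.0, -0.2, -0.1]
width: 0.0006
t: 4.1
eef_pos: [0.4712, 0.2323, 0.0586]
ee_rot: [3.13, -0.009, 2.43]
force: [1.1, -0.1, 0.3]
width: 0.0005
[30.1 37.3 58.6] [ 3.12962534 -0.00898355  2.42993308] [ 1.12840193 -0.09496648  0.34634818]
```

```bash
for i in 1 2; do python3 -m jog '[[-2.6,-3,-1.2,0,0,0],[0,0,0,0,0,0]]'; done; python3 -m jog '[[-2.6,-3,-1,0,0,0],[0,0,0,0,0,0]]'
python3 -c "
from h import *
s=status.get_state();print(J(s['eef_pos']),s['ee_rot'],s['force'])
im=eyes.grab_frame('wrist');cv2.imwrite('pics/w2.png',cv2.resize(im[100:330,130:400],None,fx=2.5,fy=2.5,interpolation=cv2.INTER_CUBIC))"
```

```text
t: 4.3
eef_pos: [0.4684, 0.2291, 0.0573]
ee_rot: [3.13, -0.009, 2.43]
force: [-0.4, -0.1, 0.2]
width: 0.0006
t: 4.5
eef_pos: [0.4656, 0.2258, 0.0558]
ee_rot: [3.13, -0.009, 2.43]
force: [-0.5, -0.0, 0.4]
width: 0.0006
t: 4.7
eef_pos: [0.4627, 0.2225, 0.0547]
ee_rot: [3.13, -0.009, 2.43]
force: [0.4, -0.4, -0.4]
width: 0.0003
[30.1 24.3 54.7] [ 3.13003023 -0.00899756  2.42999769] [ 0.43198207 -0.44140042 -0.40543927]
```

View pics/w2.png

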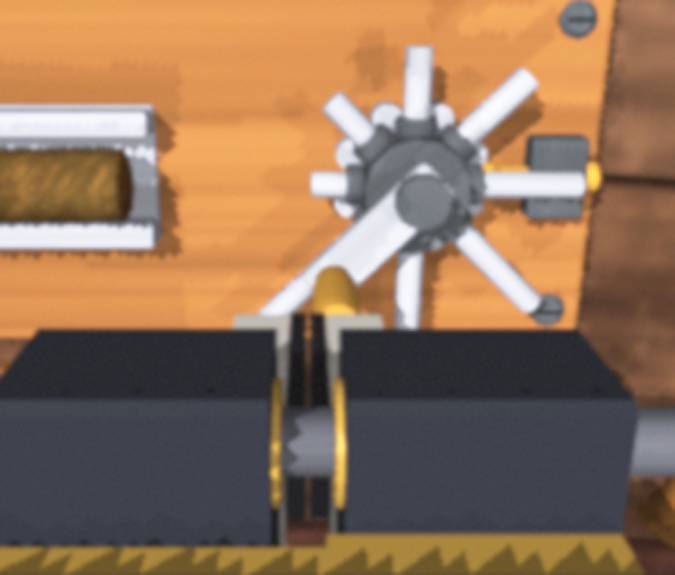

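The post is still at 45°, and the fingertips appear at crop row 315 where I predicted 260–290. Before pushing further I'll check finger against post in the side view.

```bash
python3 - <<'E'
from h import *
st=status.get_state()
im=eyes.grab_frame("side");cv2.imwrite("pics/s2r.png",im)
u0,v0=110,140
cv2.imwrite("pics/s2.png",cv2.resize(im[v0:v0+140,u0:u0+190],None,fx=4,fy=4,interpolation=cv2.INTER_CUBIC))
C=lambda p:((proj("side",p)-[u0,v0]+.375)*4).round()
p=st["eef_pos"]
print("tcp",C(p));
for dx,dy,dz in[(21,-9.5,0),(21,9.5,0),(-21,-9.5,0),(-21,-9.5,.04),(21,-9.5,.04)]: print(dx,dy,dz,C(p+(dx*X+dy*Y)/1000+[0,0,dz]))
print("post45 top,base",C(O+.0248*(X+Y)+[0,0,.073]),C(O+.0248*(X+Y)+[0,0,.043]))
E
```

```text
tcp [393. 275.]
21 -9.5 0 [419. 299.]
21 9.5 0 [439. 277.]
-21 -9.5 0 [348. 273.]
-21 -9.5 0.04 [340. 210.]
21 -9.5 0.04 [413. 236.]
post45 top,base [381. 244.] [386. 290.]
```

View pics/s2.png

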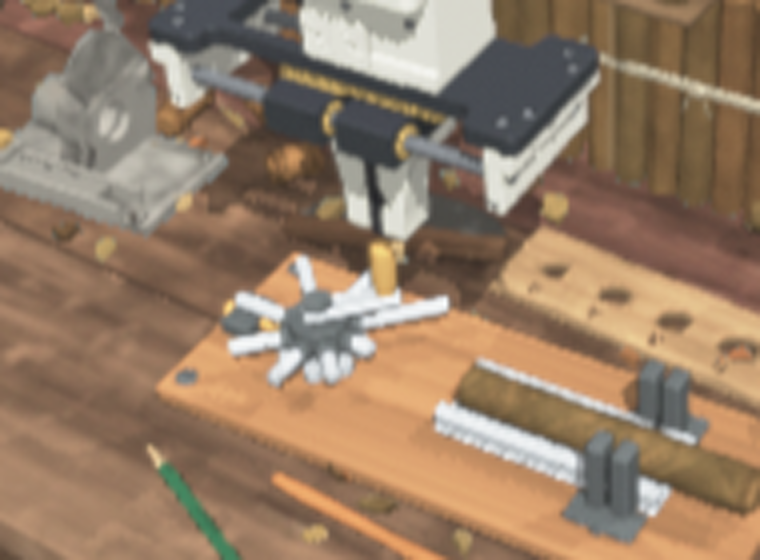

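The side view shows the fingertips' lower edge at about (345–428, 235–240), but the reported TCP projects to (393,275). The post is where I predicted, at (384,245). I'll triangulate the tip from both views.

```bash
python3 - <<'E'
from h import *
st=status.get_state();p=st["eef_pos"]
w=lambda u,v:(130+u/2.5-.3,100+v/2.5-.3); s=lambda u,v:(110+u/4-.375,140+v/4-.375)
for n,a,b in[("left finger outer corner",(382,318),(428,225)),("seam",(308,317),(380,236)),("other outer",(236,320),(346,217)),("seam hi",(308,317),(380,230)),("post top",(334,272),(383,245))]:
    A,B=ray("wrist",*w(*a),st),ray("side",*s(*b)); P=tri(A,B)
    print(n,J(P),"gap",[round(1000*np.linalg.norm(np.cross(P-o,d)),1) for o,d in(A,B)])
print("tcp",J(p))
E
```

```text
left finger outer corner [21.2 43.5 61.8] gap [np.float64(16.5), np.float64(16.5)]
seam [30.9 17.6 86. ] gap [np.float64(0.8), np.float64(0.8)]
other outer [ 40.4  -7.6 125.1] gap [np.float64(8.6), np.float64(8.6)]
seam hi [31.4 16.3 90.2] gap [np.float64(0.0), np.float64(0.0)]
post top [28.  14.1 78.5] gap [np.float64(5.0), np.float64(5.0)]
tcp [30.2 25.  54.9]
```

The seam triangulates to jig (31, 17, z ≈ 86) with under 1 mm residual. The real fingertips therefore end about 31 mm above the reported TCP and have been passing over the post, which explains the lack of contact. I'll back out to y ≈ 64, descend about 31 mm there, and approach again while watching the forces.

```bash
python3 -m jog '[[8.6,9.8,0,0,0,0],[8.6,9.8,0,0,0,0],[8.6,9.8,0,0,0,0],[0,0,0,0,0,0]]'; python3 -m jog '[[0,0,-10,0,0,0],[0,0,-10,0,0,0],[0,0,-10,0,0,0],[0,0,0,0,0,0]]'
python3 - <<'E'
from h import *
s=status.get_state();print(J(s['eef_pos']),s['ee_rot'],s['force'])
u0,v0=110,140
im=eyes.grab_frame("side")[v0:v0+140,u0:u0+190];wi=eyes.grab_frame("wrist")[100:240,160:350]
cv2.imwrite("pics/m3.png",np.vstack([cv2.resize(i,None,fx=4,fy=2.14*1,interpolation=cv2.INTER_CUBIC) if 0 else cv2.resize(i,(407*1,300),interpolation=cv2.INTER_CUBIC) for i in(im,wi)]))
E
```

```text
t: 5.2
eef_pos: [0.4923, 0.2558, 0.0553]
ee_rot: [3.128, -0.008, 2.431]
force: [0.1, 0.0, 0.8]
width: 0.0003
t: 5.6
eef_pos: [0.4916, 0.2555, 0.0214]
ee_rot: [3.13, -0.009, 2.43]
force: [-0.1, -0.3, 0.1]
width: 0.0002
[30.2 68.1 21.4] [ 3.13006378 -0.0087876   2.43033752] [-0.07657779 -0.34636742  0.06696735]
```

View pics/m3.png

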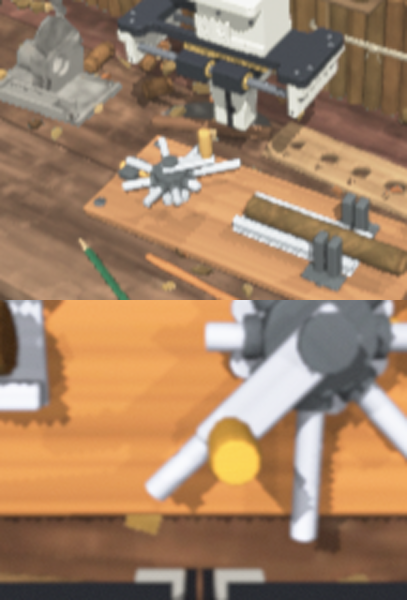

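The gripper is clear and its tip is lower, at z ≈ 52 by my estimate. Next I sweep in −y (jig), reading the force.

```bash
python3 -m jog '[[-5.3,-6,0,0,0,0],[-5.3,-6,0,0,0,0],[-3.3,-3.8,0,0,0,0],[0,0,0,0,0,0]]'
for i in 1 2 3 4; do python3 -m jog '[[-2,-2.3,0,0,0,0],[0,0,0,0,0,0]]' | grep -E "eef_pos|force"; done
python3 -c "
from h import *
s=status.get_state();print(J(s['eef_pos']),s['ee_rot'],s['force'])"
```

```text
t: 6.1
eef_pos: [0.4773, 0.2388, 0.0239]
ee_rot: [3.127, -0.008, 2.431]
force: [-0.3, -0.6, 0.2]
width: 0.0002
eef_pos: [0.4759, 0.237, 0.0248]
force: [0.1, 0.9, -0.0]
eef_pos: [0.476, 0.2367, 0.0257]
force: [0.5, 1.5, -0.1]
eef_pos: [0.476, 0.2364, 0.0264]
force: [1.3, 1.8, -0.5]
eef_pos: [0.4758, 0.2357, 0.027]
force: [0.7, 3.3, 0.0]
[31.3 42.9 27. ] [ 3.10992001 -0.00548932  2.43323306] [0.72986051 3.26025826 0.01323275]
```

Contact came at y ≈ 44, with force building along the tangent, as expected. I'll use larger steps, trim z, and keep x near 31.

```bash
for i in 1 2 3; do python3 -m jog '[[-4,-4.6,-1,0.01,0.01,0],[-4,-4.6,-1,0.01,0.01,0]]' | grep -E "eef_pos|rot|force";  python3 -c "
from h import *
s=status.get_state();print(J(s['eef_pos']))"; done
```

```text
eef_pos: [0.4733, 0.2306, 0.0274]
ee_rot: [3.097, -0.031, 2.437]
force: [5.8, 1.0, 1.1]
[32.7 37.4 27.4]
eef_pos: [0.4654, 0.2213, 0.026]
ee_rot: [3.094, -0.06, 2.438]
force: [-1.2, -0.2, -0.6]
[33.  25.2 26. ]
eef_pos: [0.4567, 0.2116, 0.0241]
ee_rot: [3.091, -0.089, 2.439]
force: [1.3, 3.1, 1.7]
[32.8 12.1 24.1]
```

```bash
for i in 1 2 3; do python3 -m jog '[[-3.3,-3.8,0,-0.02,-0.008,0],[-3.3,-3.8,0,-0.02,-0.008,0]]' | grep -E "rot|force";  python3 -c "
from h import *
s=status.get_state();print(J(s['eef_pos']))"; done
```

```text
ee_rot: [3.115, -0.052, 2.434]
force: [-0.3, -0.0, 1.1]
[33.3 -0.3 23.8]
ee_rot: [3.132, -0.014, 2.432]
force: [1.6, 15.8, -5.0]
[32.9 -9.4 23.9]
ee_rot: [3.14, 0.024, 2.432]
force: [2.8, 11.0, -6.4]
[ 31.3 -12.8  25.1]
```

I overshot: the second click went through, and then the face leaned on the post at θ ≈ −45° to −66° with about 15 N, still in the right direction. I'll back off and look at where the turret settled.

```bash
python3 -m jog '[[5,6,0,0.01,0.014,0],[8,9,0,0.01,0.01,0],[0,0,0,0,0,0]]'
python3 - <<'E'
from h import *
s=status.get_state();print(J(s['eef_pos']),s['ee_rot'])
im=eyes.grab_frame("wrist");cv2.imwrite("pics/w4r.png",im)
si=eyes.grab_frame("side");a=cv2.resize(im[20:270,120:400],(560,500),interpolation=cv2.INTER_CUBIC)
cv2.imwrite("pics/m4.png",a)
E
```

```text
t: 8.4
eef_pos: [0.449, 0.2077, 0.0246]
ee_rot: [-3.137, -0.008, 2.434]
force: [-0.5, 0.1, 0.5]
width: 0.0008
[29.6  4.2 24.6] [-3.1371431  -0.00846274  2.43415766]
```

View pics/m4.png

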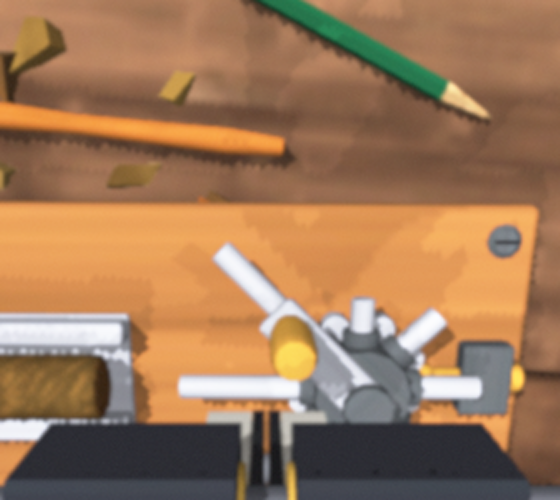

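The post is up-left of the nut, so θ = −45° and the second rod is along the trough: two clicks done. Next I go round to the post's +x side and push in −x for the other two.

```bash
python3 -m jog '[[9,-8,0,0,0,0],[9,-8,0,0,0,0],[9,-8,-1,0,0,0],[-8,-9,-1,0,0,0],[-8,-9,-1,0,0,0],[-8,-9,0,0,0,0],[0,0,0,0,0,0]]'
python3 -c "
from h import *
s=status.get_state();print(J(s['eef_pos']),s['ee_rot'])"
```

```text
t: 9.2
eef_pos: [0.4484, 0.1471, 0.02]
ee_rot: [-3.131, -0.009, 2.431]
force: [0.1, 0.6, 0.0]
width: 0.0006
[ 68.9 -41.9  20. ] [-3.1308071  -0.00865025  2.43065186]
```

```bash
python3 -m jog '[[6.5,7.5,2,0,0,0],[-5,5,0,0,0,0],[0,0,0,0,0,0]]' | grep -E "force|t:"
python3 -c "
from h import *
s=status.get_state();print(J(s['eef_pos']),s['ee_rot'])"
for i in 1 2 3; do python3 -m jog '[[-3.4,3,0,0,0,0]]' | grep -E "force"; python3 -c "
from h import *
s=status.get_state();print(J(s['eef_pos']))"; done
```

```text
t: 9.5
ee_rot: [-3.133, -0.008, 2.431]
force: [0.4, -0.9, 0.3]
[ 61.3 -30.1  22.9] [-3.13266533 -0.0081782   2.43102871]
force: [-0.5, -0.5, -1.0]
[ 56.5 -29.4  23. ]
force: [-0.3, -1.0, 0.2]
[ 51.4 -29.1  22.9]
force: [0.0, -0.2, -0.3]
[ 46.4 -29.   22.9]
```

```bash
for i in 1 2 3 4; do python3 -m jog '[[-3,2.6,0,0,0,0]]' | grep -E "force"; python3 -c "
from h import *
s=status.get_state();print(J(s['eef_pos']))"; done
```

```text
force: [6.3, -16.2, 5.2]
[ 42.6 -30.4  22.8]
force: [2.2, -8.9, 1.0]
[ 39.2 -33.3  22.5]
force: [1.4, -3.7, -0.0]
[ 35.5 -35.2  22.2]
force: [1.1, 0.1, 0.5]
[ 31.3 -35.9  22.1]
```

The force is 15 N at contact and then drops off, consistent with a snap to −90° while the finger slid to y = −36. I'll keep going in −x in small steps, nudging back in +y, and stop when the force drops as the last click snaps.

```bash
for i in 1 2 3 4; do python3 -m jog '[[-1.2,3.2,0,0,0,0]]' | grep -E "force"; python3 -c "
from h import *
s=status.get_state();print(J(s['eef_pos']))"; done
```

```text
force: [0.1, -0.0, 0.0]
[ 27.8 -34.3  22.1]
force: [1.4, -0.4, 0.0]
[ 24.3 -32.1  22.2]
force: [-0.4, -0.7, 0.2]
[ 20.9 -29.9  22.3]
force: [1.3, -3.8, -0.3]
[ 17.7 -28.6  22.2]
```

```bash
for i in 1 2 3 4; do python3 -m jog '[[-2.5,1.8,0,0,0,0]]' | grep -E "force"; python3 -c "
from h import *
s=status.get_state();print(J(s['eef_pos']))"; done
```

```text
force: [1.9, -2.1, 1.6]
[ 14.5 -28.7  22.2]
force: [1.0, -2.1, -0.8]
[ 11.3 -28.6  22.2]
force: [0.3, 0.3, -0.3]
[  8.  -28.4  22.3]
force: [1.3, 0.1, -0.9]
[  4.5 -28.3  22.4]
```

The force peaked at x = 14–11 and vanished at 8, which looks like the last click. Back off and look.

```bash
python3 -m jog '[[15,-13,0,0,0,0],[15,-13,5,0,0,0],[15,-13,30,0,0,0],[-6,-7,40,0,0,0],[0,0,40,0,0,0],[0,0,0,0,0,0]]' | grep -E "t:|pos|force"
python3 - <<'E'
from h import *
s=status.get_state();print(J(s['eef_pos']),s['ee_rot']);np.save("st5.npy",s,allow_pickle=True)
im=eyes.grab_frame("wrist");cv2.imwrite("pics/w5r.png",im)
cv2.imwrite("pics/w5.png",cv2.resize(im[60:260,40:420],None,fx=2.1,fy=2.1,interpolation=cv2.INTER_CUBIC))
E
```

```text
t: 11.6
eef_pos: [0.4464, 0.1529, 0.1404]
ee_rot: [-3.12, -0.007, 2.435]
force: [-0.7, 0.1, -0.8]
[ 63.6 -38.8 140.4] [-3.12049528 -0.00699402  2.43537063]
```

View pics/w5.png

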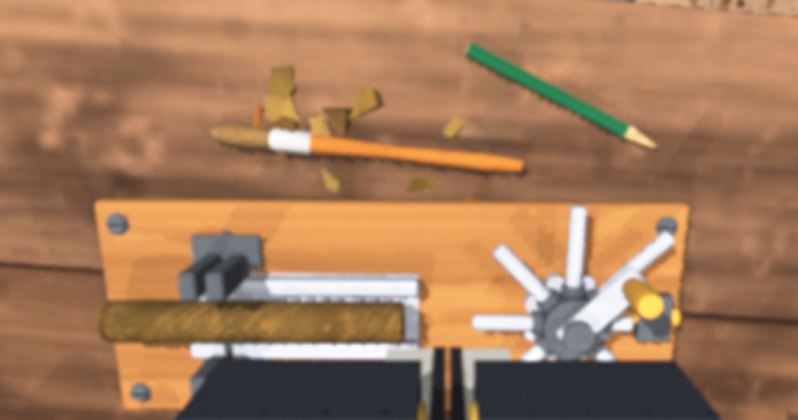

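The post is at the lower −x/−y diagonal (θ = −135°) and the fourth rod, with its tip at (474,323), points straight at the cigar (head at 404, foot at (100,320)). Now I'll locate the foot.

```bash
python3 - <<'E'
from h import *
st=np.load("st5.npy",allow_pickle=True).item()
w=lambda u,v:(40+u/2.1-.26,60+v/2.1-.26)
for n,u,v,z in[("foot",100,321,.0265),("head",404,323,.0265),("rodtip",474,323,.0265),("mouth",418,290,.02),("corner+x-y",96,200,.012),("corner-x-y",688,204,.012),("corner +x+y",126,408,.012),("nut",575,335,.048),("post",649,300,.073)]:
    print(n,J(atz("wrist",*w(u,v),z,st)))
print(Wd(275-63.6,1+38.8))
E
```

```text
foot [243.5   2.2  26.5]
head [85.8  2.  26.5]
rodtip [49.3  1.7 26.5]
mouth [ 78.7 -14.1  20. ]
corner+x-y [244.7 -58.6  12. ]
corner-x-y [-61.1 -59.6  12. ]
corner +x+y [244.3  60.   12. ]
nut [ 1.  -0.6 48. ]
post [-24.8 -27.2  73. ]
[ 185.4 -109.     0. ]
```

```bash
python3 - <<'E'
from h import *
k=1.5625
for n,u,v,z in[("jar",462,180,.06),("punch",445,227,.049),("lid",429,198,.012)]: print(n,J(atz("top",u/k,v/k,z)))
E
python3 -m jog '[[31,-18,0,0,0,-0.01],[31,-18,0,0,0,0],[31,-18,0,0,0,0],[31,-18,0,0,0,0],[31,-18,0,0,0,0],[31,-18,0,0,0,0],[0,0,0,0,0,0]]' | grep -E "t:|pos|force"
python3 -c "
from h import *
s=status.get_state();print(J(s['eef_pos']),s['ee_rot'],s['force'])"
```

```text
jar [312.6 119.7  60. ]
punch [246.6  91.5  49. ]
lid [276.2 147.3  12. ]
t: 12.35
eef_pos: [0.6327, 0.0425, 0.1305]
ee_rot: [-3.114, -0.016, 2.429]
force: [-0.5, -0.2, -0.4]
[276.6   0.5 130.5] [-3.11439316 -0.01552393  2.42874349] [-0.48023684 -0.21641187 -0.39177629]
```

```bash
python3 - <<'E'
from h import *
k=1.5625
for u,v,z in[(655,280,0.1),(645,290,0),(520,172,0.1),(520,172,0)]: print(J(atz("top",u/k,v/k,z)))
for u,v,z in[(720,245,.1),(560,590,.1),(660,400,.1)]: print(J(atz("side",u/k,v/k,z)))
E
python3 -m jog '[[0,0,-30,0,0,0],[0,0,-30,0,0,0],[0,0,-20,0,0,0],[0,0,0,0,0,0]]' | grep -E "t:|pos|force"
```

```text
[ 364.8 -168.5  100. ]
[ 391.5 -178.9    0. ]
[359.7  60.6 100. ]
[407.9  77.3   0. ]
[445.2 374.1 100. ]
[ 406.7 -203.2  100. ]
[433.5  43.2 100. ]
t: 12.75
eef_pos: [0.6298, 0.0426, 0.0428]
ee_rot: [-3.11, -0.02, 2.426]
force: [-0.2, -0.0, -0.3]
```

The far wall is close to the gripper's end (about x = 390, with the gripper reaching about 371), so I'll shift in by 8 mm and level the tool while descending.

```bash
python3 -m jog '[[-4,3.5,0,0.005,-0.017,0],[0,0,-14,0.005,-0.017,0],[0,0,-12,0,0,0],[0,0,0,0,0,0]]' | grep -E "t:|pos|rot|force"; python3 -m jog '[[0,0,-8,0,0,0],[0,0,-8,0,0,0],[0,0,0,0,0,0]]' | grep -E "t:|pos|rot|force"
python3 - <<'E'
from h import *
s=status.get_state();print(J(s['eef_pos']))
E
```

```text
t: 13.15
eef_pos: [0.6244, 0.0478, 0.0162]
ee_rot: [-3.139, -0.001, 2.428]
force: [0.1, -0.7, -0.0]
t: 13.45
eef_pos: [0.6255, 0.0484, 0.0002]
ee_rot: [-3.14, -0.001, 2.428]
force: [0.6, 0.0, 0.1]
[2.672e+02 2.000e-01 2.000e-01]
```

```bash
python3 -m jog '[[0,0,-5,0,0,0],[0,0,-5,0,0,0],[0,0,0,0,0,0]]' | grep -E "t:|pos|rot|force"
python3 - <<'E'
from h import *
s=status.get_state();print(J(s['eef_pos']))
a=eyes.grab_frame("side");b=eyes.grab_frame("wrist")
cv2.imwrite("pics/s6r.png",a);cv2.imwrite("pics/w6r.png",b)
cv2.imwrite("pics/m6.png",np.hstack([cv2.resize(a[180:320,180:320],(400,400),interpolation=cv2.INTER_CUBIC),cv2.resize(b[100:240,170:310],(400,400),interpolation=cv2.INTER_CUBIC)]))
E
```

```text
t: 13.75
eef_pos: [0.626, 0.0484, -0.0104]
ee_rot: [-3.14, -0.0, 2.428]
force: [0.8, 0.1, -0.3]
[267.6   0.5 -10.4]
```

View pics/m6.png

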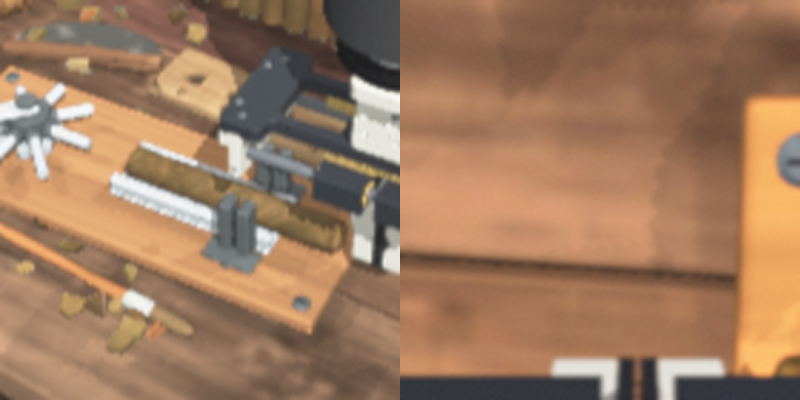

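The side view shows the fingertip's lower end at about (365–400, 265), just beyond the foot at (335,240) and at its height. The left gripper bracket rides above the cheeks without contact. Now I push gently in −x.

```bash
for i in 1 2; do python3 -m jog '[[-3,2.6,0,0,0,0],[-3,2.6,0,0,0,0],[-3,2.6,0,0,0,0],[0,0,0,0,0,0]]' | grep -E "force";python3 - <<'E'
from h import *
s=status.get_state();print(J(s['eef_pos']),s['force']@X, s['ee_rot'])
E
done
```

```text
force: [0.4, -0.2, -0.4]
[255.1   1.   -9. ] 0.4458185888900793 [3.14136865e+00 5.39617308e-04 2.42823243e+00]
force: [0.8, 0.6, 0.8]
[241.9   1.2  -8.7] 0.22127200474124825 [3.14083306e+00 8.15861693e-04 2.42867058e+00]
```

```bash
cat > prof.py <<'E'
from h import *
for n in("side",):
    im=eyes.grab_frame(n)
    for nm,z,y in(("rod/cigar top",.031,.0),("top",.034,0.)):
        print(n,nm,[(x,*map(int,cv2.getRectSubPix(im,(1,1),tuple(map(float,proj(n,O+x/1000*X+y*Y+[0,0,z]))))[0,0])) for x in range(40,106,3)])
E
python3 prof.py
```

```text
side rod/cigar top [(40, 214, 221, 231), (43, 205, 215, 227), (46, 198, 212, 228), (49, 195, 210, 228), (52, 168, 188, 215), (55, 129, 173, 223), (58, 120, 173, 230), (61, 120, 174, 229), (64, 119, 174, 229), (67, 117, 170, 226), (70, 93, 135, 179), (73, 86, 128, 161), (76, 84, 127, 158), (79, 80, 120, 147), (82, 82, 123, 152), (85, 83, 124, 154), (88, 82, 121, 150), (91, 82, 122, 152), (94, 84, 126, 159), (97, 88, 131, 164), (100, 81, 122, 151), (103, 77, 115, 143)]
side top [(40, 142, 179, 223), (43, 143, 179, 221), (46, 135, 174, 220), (49, 133, 174, 221), (52, 126, 167, 218), (55, 123, 170, 224), (58, 120, 173, 230), (61, 120, 173, 229), (64, 119, 173, 229), (67, 119, 173, 228), (70, 106, 155, 213), (73, 85, 127, 161), (76, 87, 131, 162), (79, 83, 125, 153), (82, 80, 121, 148), (85, 83, 125, 154), (88, 82, 122, 151), (91, 82, 121, 150), (94, 82, 122, 151), (97, 86, 128, 161), (100, 82, 122, 152), (103, 77, 114, 141)]
```

The profile shows the rod tip at x ≈ 53 and the cigar head at ≈ 69.5, a gap of about 16 mm. I push 11 mm, then creep.

```bash
python3 -m jog '[[-3,2.5,0,0,0,0],[-3,2.5,0,0,0,0],[0,0,0,0,0,0]]' | grep force
for i in 1 2 3; do python3 -m jog '[[-1.3,1.1,0,0,0,0],[0,0,0,0,0,0]]' >/dev/null; python3 - <<'E'
from h import *
s=status.get_state();print(J(s['eef_pos']),round(s['force']@X,2),round(s['force']@Y,2))
E
done; python3 prof.py
```

```text
force: [0.4, 0.2, -0.0]
[231.9   1.2  -8.6] -0.3 -0.42
[230.2   1.1  -8.7] 0.18 0.48
[228.4   1.1  -8.7] 0.43 -0.46
side rod/cigar top [(40, 213, 220, 230), (43, 205, 214, 227), (46, 197, 211, 227), (49, 195, 209, 228), (52, 167, 185, 213), (55, 115, 153, 197), (58, 86, 128, 161), (61, 86, 130, 160), (64, 82, 123, 151), (67, 80, 120, 147), (70, 83, 126, 155), (73, 83, 124, 152), (76, 81, 121, 151), (79, 83, 123, 154), (82, 86, 128, 162), (85, 83, 125, 156), (88, 78, 116, 144), (91, 76, 113, 140), (94, 77, 115, 142), (97, 77, 116, 142), (100, 81, 121, 147), (103, 83, 125, 152)]
side top [(40, 141, 178, 222), (43, 142, 177, 220), (46, 134, 173, 219), (49, 133, 173, 221), (52, 125, 165, 216), (55, 118, 163, 216), (58, 92, 134, 177), (61, 84, 127, 157), (64, 85, 129, 158), (67, 80, 120, 147), (70, 81, 122, 151), (73, 83, 123, 153), (76, 82, 121, 149), (79, 81, 120, 148), (82, 83, 122, 155), (85, 84, 125, 157), (88, 78, 116, 143), (91, 75, 112, 138), (94, 78, 118, 147), (97, 79, 119, 146), (100, 78, 117, 142), (103, 82, 122, 149)]
```

Head is now at about 56, so 2–3 mm remain. I creep until the force rises.

```bash
for i in 1 2 3 4; do python3 -m jog '[[-1.1,0.9,0,0,0,0],[-0.4,0.3,0,0,0,0]]' >/dev/null; python3 - <<'E'
from h import *
s=status.get_state();print(J(s['eef_pos']),round(s['force']@X,2),round(s['force']@Y,2))
E
done
```

```text
[226.6   1.   -8.7] -0.64 -0.29
[224.5   0.9  -8.7] 0.48 -0.12
[222.4   0.9  -8.7] 0.67 0.18
[220.7   1.   -8.5] 2.73 0.17
```

```bash
for i in 1 2; do python3 -m jog '[[-1.0,0.9,0,0,0,0]]' >/dev/null; python3 - <<'E'
from h import *
s=status.get_state();print(J(s['eef_pos']),round(s['force']@X,2),round(s['force']@Y,2))
E
done;  python3 prof.py | head -1
```

```text
[220.5   1.9  -7.9] 8.16 -1.04
[220.6   2.9  -7.2] 8.01 -0.56
side rod/cigar top [(40, 213, 220, 230), (43, 205, 214, 227), (46, 188, 203, 222), (49, 112, 144, 175), (52, 87, 131, 163), (55, 84, 126, 155), (58, 80, 118, 146), (61, 81, 122, 150), (64, 82, 125, 153), (67, 81, 122, 150), (70, 81, 120, 150), (73, 84, 125, 157), (76, 86, 129, 163), (79, 80, 119, 148), (82, 77, 115, 142), (85, 76, 113, 140), (88, 76, 114, 141), (91, 78, 117, 144), (94, 82, 123, 149), (97, 84, 125, 154), (100, 80, 119, 144), (103, 77, 115, 140)]
```

The force rose to 8 N and the tool stopped at TCP x = 220.6, which puts the foot at 207 for the ~13.5 mm finger half-width seen at the post. The profile shows no gap between rod and cigar. Withdraw straight back, then lift.

```bash
python3 -m jog '[[2,-1.8,0,0,0,0],[5,-4.4,0,0,0,0],[11,-10,0,0,0,0],[11,-10,0,0,0,0],[0,0,0,0,0,0]]' | grep -E "pos|force"; python3 -m jog '[[0,0,10,0,0,0],[0,0,30,0,0,0],[0,0,40,0,0,0],[0,0,40,0,0,0],[-12,10,30,0,0,0],[-30,14,10,0,0,0],[-40,0,0,0,0,0],[-40,0,0,0,0,0],[-25,0,0,0,0,0],[0,0,0,0,0,0]]' | grep -E "t:|pos|force"
python3 - <<'E'
from h import *
s=status.get_state();print(J(s['eef_pos']),s['ee_rot'])
im=eyes.grab_frame("wrist");cv2.imwrite("pics/w7r.png",im);si=eyes.grab_frame("side");cv2.imwrite("pics/s7r.png",si)
def line(im,n,a,b,z,y0=0,st=None):
    return [(x,*map(int,cv2.getRectSubPix(im,(1,1),tuple(map(float,proj(n,O+x/1000*X+y0*Y+[0,0,z],st))))[0,0])) for x in range(a,b,3)]
print("wrist rod",line(im,"wrist",20,70,.0305,0,s)); print("wrist foot",line(im,"wrist",196,220,.034,0,s)); print("side",line(si,"side",30,70,.031))
# post: brass pixels in wrist and predicted place
p=proj("wrist",O-.0248*(X+Y)+[0,0,.073],s);print("post pred px",p)
h=cv2.cvtColor(im,cv2.COLOR_BGR2HSV);u,v=map(int,p)
m=cv2.inRange(h,(18,150,170),(32,255,255))[max(v-25,0):v+25,max(u-25,0):u+25];ys,xs=np.nonzero(m);print("brass centroid",xs.mean()+max(u-25,0),ys.mean()+max(v-25,0),len(xs))
E
```

```text
eef_pos: [0.6233, 0.0528, -0.0072]
force: [-0.4, -0.4, -0.2]
t: 18.2
eef_pos: [0.4698, 0.0742, 0.1631]
ee_rot: [3.136, 0.004, 2.426]
force: [1.1, 0.4, 1.0]
[133.  -82.7 163.1] [3.136181   0.00408718 2.42616424]
wrist rod [(20, 51, 46, 44), (23, 49, 44, 43), (26, 51, 46, 44), (29, 52, 45, 44), (32, 50, 44, 43), (35, 49, 45, 42), (38, 51, 45, 43), (41, 50, 45, 44), (44, 51, 44, 42), (47, 51, 45, 44), (50, 50, 43, 41), (53, 51, 45, 43), (56, 51, 45, 43), (59, 50, 45, 43), (62, 51, 44, 43), (65, 52, 46, 43), (68, 49, 44, 42)]
wrist foot [(196, 50, 44, 42), (199, 49, 45, 41), (202, 50, 44, 42), (205, 50, 43, 42), (208, 51, 45, 43), (211, 50, 45, 41), (214, 51, 45, 43), (217, 50, 45, 43)]
side [(30, 201, 210, 223), (33, 192, 197, 206), (36, 184, 189, 195), (39, 204, 206, 207), (42, 190, 193, 199), (45, 185, 191, 199), (48, 130, 151, 173), (51, 84, 123, 153), (54, 82, 124, 154), (57, 78, 117, 144), (60, 78, 116, 142), (63, 80, 121, 149), (66, 79, 118, 146), (69, 77, 115, 143)]
post pred px [406.3122804  235.17678346]
brass centroid 402.5586854460094 231.30516431924883 213
```

The wrist view is blocked by the gripper from here, so I'll shift it over and recheck numerically.

```bash
python3 -m jog '[[16,18,15,0,0,0],[16,18,15,0,0,0],[16,18,15,0,0,0],[10,12,10,0,0,0],[0,0,0,0,0,0]]' | grep -E "t:|force"
python3 - <<'E'
from h import *
s=status.get_state();print(J(s['eef_pos']),s['ee_rot'])
im=eyes.grab_frame("wrist");cv2.imwrite("pics/w8r.png",im)
def line(a,b,z,y0=0):
    return [(x,*map(int,cv2.getRectSubPix(im,(1,1),tuple(map(float,proj("wrist",O+x/1000*X+y0*Y+[0,0,z],s))))[0,0])) for x in range(a,b,2)]
print("rod",line(34,62,.0305)); print("foot",line(200,218,.032))
print("rod lateral",[(y,int(cv2.getRectSubPix(im,(1,1),tuple(map(float,proj("wrist",O+.042*X+y/1000*Y+[0,0,.0265],s))))[0,0,0])) for y in range(-12,14,2)])
p=proj("wrist",O-.0248*(X+Y)+[0,0,.073],s);u,v=map(int,p)
h=cv2.cvtColor(im,cv2.COLOR_BGR2HSV);m=cv2.inRange(h,(18,150,170),(32,255,255))[v-15:v+15,u-15:u+15];ys,xs=np.nonzero(m);c=(xs.mean()+u-15,ys.mean()+v-15);P=J(atz("wrist",*c,.07,s));print("post",p,c,P,np.degrees(np.arctan2(P[1],P[0])))
E
```

```text
t: 18.8
ee_rot: [3.136, 0.006, 2.424]
force: [-0.9, 0.6, -0.3]
[137.7  12.3 220.7] [3.13620874 0.00562987 2.42413621]
rod [(34, 254, 251, 250), (36, 253, 251, 250), (38, 254, 251, 250), (40, 253, 251, 250), (42, 253, 251, 250), (44, 253, 251, 249), (46, 252, 248, 246), (48, 229, 219, 218), (50, 133, 148, 168), (52, 69, 125, 166), (54, 69, 131, 175), (56, 68, 131, 177), (58, 64, 122, 160), (60, 61, 116, 154)]
foot [(200, 61, 117, 161), (202, 57, 108, 150), (204, 65, 121, 172), (206, 85, 153, 224), (208, 98, 174, 243), (210, 101, 177, 244), (212, 100, 176, 244), (214, 100, 176, 244), (216, 100, 176, 244)]
rod lateral [(-12, 99), (-10, 103), (-8, 104), (-6, 105), (-4, 148), (-2, 238), (0, 253), (2, 251), (4, 220), (6, 121), (8, 73), (10, 77), (12, 80)]
post [399.0715854  135.25905783] (np.float64(395.968), np.float64(134.936)) [-22.7 -24.8  70. ] -132.46857185833235
```

Rod and cigar meet at x ≈ 50 with no board showing between them, the foot is at ≈ 206, the rod is centred in the trough, and the post is at ≈ −132° (nominal −135°). The robot is clear, so I'll hand in.

```bash
python3 -c "
from h import *
print(workorder.job_done(), status.get_state()['t'])"
```

```text
the job is handed in; nothing more can be done
the job is handed in; nothing more can be done
```

I pushed the turret four clicks clockwise, from +45° to −135°, so the fourth rod points along the trough. I then pushed the cigar by its foot until its head rested against that rod. The job was handed in at about 19 s of the 58 s allowed.

**Last checks** (from pixel colours; my picture views were used up):
- **Turret:** the post measured about −132°, against −135° nominal. The fourth rod lies within 1 mm of the trough's centre line.
- **Cigar:** head and rod meet at jig x ≈ 50 mm with no board showing between them, and the foot is at about 206 mm (207 expected). Force rose to 8 N and the tool stopped when they met.
- **Robot:** it was clear of everything and touching nothing at hand-in.

**What disagreed or went less well:**
- **Fingertips:** they turned out to end about 31 mm above the reported TCP, so my first sweep passed over the post. I corrected the height from two camera views.
- **Harder pushes:** after the second click I pushed too far, to about 16 N, and the first contact for the third click was also about 16 N. Neither caused a wrong click.
- **Cigar contact point:** the side view put the rod tip about 2 mm too far along before contact. The final wrist view and the force agreed with each other.
- **Bystanders:** I did not measure them again at the end. I made no contact with any of them that I know of.

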